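Release a locked sample chamber with the hooked rod

ROBOT

A 6-joint arm with a two-finger parallel gripper is mounted at the origin on the work surface. World frame = base frame: x ahead of the robot, y to its left, z up, the work surface at z = 0. Lengths are in m, angles in degrees, forces in N, time in s.
With the tool pointing down it reaches from about 0.325 to 1 m from the base axis. Payload 5.1 kg.
Tool frame: the origin (TCP) lies at the very end of the fingers, on their centre line; the grasp point (between the pads) lies 19 mm behind it; z points along the fingers, y is the direction in which the jaws open and shut (so a half turn about z gives the same grasp; the last joint's range is limited). The gripper opens to 85 mm and grips with 20 to 120 N. Pads are 22 mm wide; open, the fingers measure 114 mm over their backs; the gripper's body (76 mm by 85 mm) begins 54 mm behind the grasp point. The pads swing forward as they close: fully open they stand 13 mm farther back than shut.
Start: joints at [-72.915, 7.093, 94.555, -0, 78.352, -4.733], TCP at [0.242, -0.603, 0.231] pointing down, gripper open.
Joint ranges: [-149.61, 149.61], [-58.7, 133.49], [1.44, 155.28], [-77.14, 257.14], [18.33, 153.61], [-166.67, 166.67]. Speed limits (degrees/s): [147.25, 147.25, 180, 180, 180, 180].

INTERFACE

Orientations are given as [roll, pitch, yaw] about the fixed x, y, z axes, in that order (R = Rz(yaw) Ry(pitch) Rx(roll)).
In Python, from cell import bot gives the robot as it stands. The module is installed in compiled form; this text tells all that it offers.
- The arm moves only by the shell command python3 -m jog 'ROWS' [FORCE]. ROWS is JSON, a list of rows, each a list of 5 numbers: the finger opening in mm, from 0 to 85.4, then the shift along the tool's x, y, z in mm, then the turn about the tool's z in rad. A call has 1 to 8 rows; each row shifts and turns the commanded pose from where the row before left it, along the tool's axes as they then stand; what a row does not reach is not made up. A row lasts 1/8 s, in which the tool goes at most 62.5 mm and 10.7 degrees, less where a joint would pass 70% of its speed; a pose out of reach is approached as far as the arm can. A call is refused whole if a number of a shift passes 62.5 or a number of a turn 0.188, either way. A call with a gripper value outside its range is refused whole. The fingers move at their own pace and stop on an object; FORCE is the grip in N (left out, the last holds). Time passes only in rows, so rows that do not move let the fingers close. It gives the time, the measured TCP pose, the force and the opening at its end, in the units of the state.
- bot.read_state(): the state, without advancing time (a new reading comes with each control period).
- bot.capture(name): name is "scene" or "top"; returns a dict with "img" (384x512x3 uint8, red, green, blue), "fx", "fy", "cx", "cy" (pixels), "world_to_cam" (4x4, takes a point from world to camera coordinates). Camera axes: x right, y up, looking along -z (the intrinsics and any distortion apply to the point x, -y, -z); pixel columns grow to the right and rows downward; lengths in m; the calibration is good to about 2 mm. A picture is of the moment at which its call begins. There is no depth.
- bot.hand_in(): hands the job in, once; it reports no verdict.
Trained networks look in the newest picture that a camera, given by its name, has taken for a name from the list of things; names that differ only in an ending like _2 or _b are one class to them, and where a whole thing is asked for, a point or a joint stands for the part that bears it (a point fixed in the world has none). Each returns a list of dicts, best first, with "score" (0 to 1); they miss things now and then, are a little off and sometimes report something else, mostly with a low value. They report only what shows in the picture. A call takes as long as a camera call. They do not tell look-alikes from the thing itself.
- bot.cut_out(camera, label): "pixels" (384x512 bool, what is visible of it) and "bbox" ([centre column, centre row, width, height] in pixels, round what is visible of it).
The state is a dict: "clock": time; "joints": joint angles; "joint_vel": joint speeds; "tau": joint torques, N m; "tcp_pos": TCP position; "eef_rot": TCP orientation; "contact_force": force on the tool from outside, world axes, zero at the start; "moment": the same for the moment, N m; "width": finger opening in m.
Only numpy, scipy, OpenCV 4.12 (cv2) and the standard library are available. Lean on these libraries where they do the work, as an engineer would, in place of code of your own. Each camera call takes 0.05 s, during which the arm holds its last target.

TASK

The sample chamber's lid is locked: take the hooked rod from its rest, reach with it through the open end of the wire guard and draw the red-tabbed bolt all the way out to its stop, so that the lid springs up by itself. Move the bolt only with the rod, never with the gripper, then lay the rod back in both forks of its rest the way it lay, hook hanging down at the same end, and let go. Leave the amber bottle, the white beaker and the tip box standing where they are.

Things in the scene. Friction and masses are not known exactly. Their poses are not given: they have to be found in the camera images.
- chamber: White and blue bench sample chamber, fixed, 270 (x) by 170 (y) by 162 mm high; origin under its centre, on the bench. Its -x half is a bay caged with steel wires, open at the -x end; it ends at a blue partition with its face at x = 0. Behind that is the sample box under the lid. The bolt lies along x at y = 0. Guides up to z = 44 mm stand beside it.
- mouth (a point): Middle of the bay's open end: chamber x = -135, y = 0, z = 110 mm. The opening is 146 mm wide between two 12 mm posts and free from the deck (z = 20 mm) up to the roof wires (6 mm thick, undersides at z = 152 mm, about 30 mm apart, over the whole bay). Axes as the chamber's: +x leads inwards.
- bolt_tab: The bolt with its red upright tab; the tab is 8 mm thick (x), 46 mm wide (y); origin mid top edge, 75 mm above the bench. It rises 33 mm above the steel bolt bar (top at z = 42 mm, 18 mm wide). Axes as the chamber's. With bolt at 0 it stands at chamber x = -50 mm with 46 mm free behind it, up to the partition. Hook it on its +x side and pull towards -x.
- bolt (a joint): Travel of the bolt in m: 0 locked, 0.05 fully drawn (end stop) towards chamber -x, to the mouth. Starts between 0 and 0.008. Takes about 3 to 6 N plus some damping; stays where it is left. The lid comes free at about 0.03.
- lid (a joint): Angle of the chamber's sprung lid in rad: about 0 shut (held by the bolt's nose), springs up to 0.45 when the bolt is drawn. Hinged at the chamber's +x end; it cannot be lifted while the bolt is in.
- rod: Loose hooked rod, about 0.16 kg. Origin on its axis at the grip. Orange square handle 18 by 18 mm from x = -65 to 50 mm, then an 8 mm thick steel shank to x = 160 mm, ending in an 8 mm thick hook that hangs along -z, tip 36 mm below the axis. Centre of mass near x = 15 mm. Grip across the handle (along y) at the origin.
- hook_tip (a point): Lower end of the rod's hook: rod x = 160 mm, z = -36 mm.
- rest: Grey rest, fixed: base 270 by 70 by 8 mm, two forks 12 mm thick at x = -48 mm (under the handle, gap 28 mm) and x = 100 mm (under the shank, gap 26 mm), prongs up to z = 76 mm. Origin on the bench below where the rod's origin lies; x points to the hook's end. The rod in place has its axis at z = 60 mm, along x, and its hook tip at z = 24 mm.
- reagent_bottle: Amber bottle, 66 mm across, 140 mm tall; origin under its centre. To be left alone.
- beaker: White open beaker, 76 mm across, 90 mm tall; origin under its centre. To be left alone.
- tip_box: Blue box with white lid, 75 (x) by 115 (y) by 63 mm; origin under its centre. To be left alone.
Things that resemble listed ones, but are neither listed nor needed, are in the scene too. Of the things shaped like the rod, the orange one is meant.

How it is judged:
By the outcome, as a careful person would: the job done as asked, in the order asked, and still so for the second after the job is handed in, with the robot touching nothing.
It also fails if it takes over 54 s, if anything falls off the work surface, if the arm or the gripper's body presses on something with over 40 N, if the wrist force passes 120 N, or if a joint passes its speed limit or range.

## Working session

There is one attempt and no reset: what is moved stays moved. The work goes in short steps, Python scripts to look and compute and a shell command to move; the robot and the scene stay as the last step left them, time stands still between calls to the robot, and variables do not carry over. Pictures are saved under pics/ and viewed, and the job is handed in when it is done.

```bash
mkdir -p pics; ls; cat > h.py <<'E'
import numpy as np, cv2
from cell import bot
def snap(n,tag):
    c=bot.capture(n); cv2.imwrite(f'pics/{tag}.png',c['img'][:,:,::-1]); return c
E
python3 - <<'E'
from h import *
s=bot.read_state(); print(s)
for n in('scene','top'):
    c=snap(n,n+'0'); print({k:v for k,v in c.items() if k!='img'})
    for l in('chamber','bolt_tab','rod','rest','hook_tip','reagent_bottle','beaker','tip_box'):
        print(n,l,[(round(d['score'],2),np.round(d['bbox']).tolist()) for d in bot.cut_out(n,l)])
E
```

```text
pics
{'clock': 0.0, 'joints': array([-7.29150891e+01,  7.13400199e+00,  9.46324581e+01, -2.56348134e-04,
        7.83520608e+01, -4.73060467e+00]), 'joint_vel': array([-0.00167062,  0.02806838, -0.00087381,  0.01265045,  0.15015166,
        0.00154422]), 'tau': array([ 1.64722815e-04, -4.23612177e+01, -3.65453911e+01, -1.75667992e-04,
        6.96352843e-03,  3.64063766e-06]), 'tcp_pos': array([ 0.24136889, -0.60287768,  0.23006405]), 'eef_rot': array([-1.79881862e+02, -9.52440410e-03,  2.18155578e+01]), 'contact_force': array([-0.43524763,  0.21084842, -0.05569515]), 'moment': array([-0.02332026,  0.05611845, -0.04665629]), 'width': 0.0853663977947012}
{'fx': 466.55728738235734, 'fy': 466.55728738235734, 'cx': 252.74357704415888, 'cy': 185.17758049347444, 'world_to_cam': array([[ 0.85748767,  0.51416728, -0.01862543, -0.43348448],
       [-0.36299011,  0.63022827,  0.68633119,  0.1298798 ],
       [ 0.36462731, -0.58175969,  0.72705061, -1.41090982],
       [ 0.        ,  0.        ,  0.        ,  1.        ]])}
scene chamber [(0.61, [302.0, 154.0, 108.0, 122.0])]
scene bolt_tab [(0
[... 831 characters left out ...]
   ,  1.        ]])}
top chamber [(0.8, [180.0, 180.0, 98.0, 65.0])]
top bolt_tab [(0.74, [329.0, 201.0, 18.0, 59.0]), (0.62, [200.0, 181.0, 24.0, 14.0])]
top rod [(0.84, [328.0, 193.0, 20.0, 68.0]), (0.63, [393.0, 213.0, 65.0, 35.0]), (0.53, [263.0, 245.0, 66.0, 40.0]), (0.28, [181.0, 178.0, 99.0, 70.0])]
top rest [(0.92, [327.0, 198.0, 35.0, 80.0])]
top hook_tip [(0.55, [330.0, 196.0, 17.0, 68.0]), (0.53, [391.0, 215.0, 64.0, 41.0])]
top reagent_bottle [(0.84, [276.0, 122.0, 17.0, 25.0]), (0.74, [337.0, 252.0, 40.0, 27.0]), (0.23, [329.0, 197.0, 20.0, 66.0])]
top beaker [(0.68, [242.0, 121.0, 22.0, 28.0])]
top tip_box [(0.57, [336.0, 250.0, 40.0, 27.0]), (0.35, [278.0, 121.0, 17.0, 27.0])]
```

View pics/scene0.png

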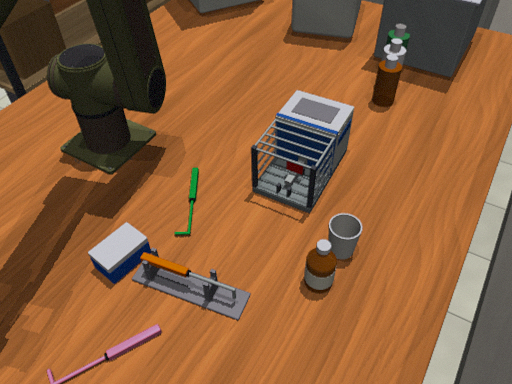

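View pics/top0.png

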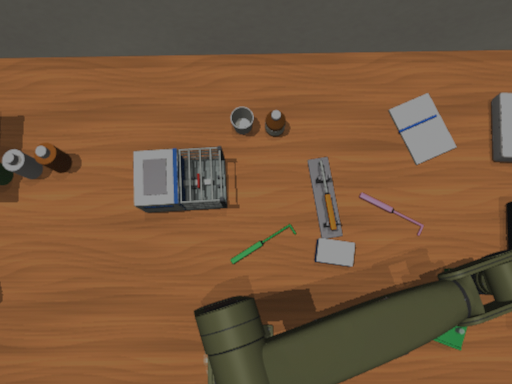

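The scene view shows the orange rod on the rest at (190,280), its hook to the right. In the top view it lies at (328,195) with the hook up (world +x). The chamber's bay opens to the right (world −y) at (225,180). I'll zoom in next.

```bash
python3 - <<'E'
import cv2
t=cv2.imread('pics/top0.png'); s=cv2.imread('pics/scene0.png')
def crop(im,x0,y0,w,h,k,n): cv2.imwrite(f'pics/{n}.png',cv2.resize(im[y0:y0+h,x0:x0+w],None,fx=k,fy=k,interpolation=cv2.INTER_CUBIC))
crop(t,295,150,65,95,6,'c_rest_t');crop(t,125,135,110,85,7,'c_ch_t')
crop(s,125,240,130,80,6,'c_rest_s');crop(s,245,85,115,130,4.5,'c_ch_s')
E
```

```text
(no output)
```

View pics/c_rest_t.png

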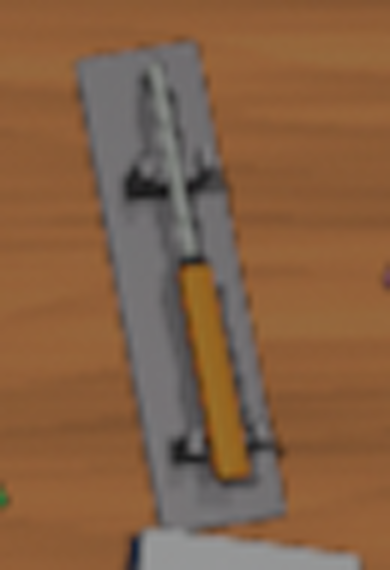

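View pics/c_ch_t.png

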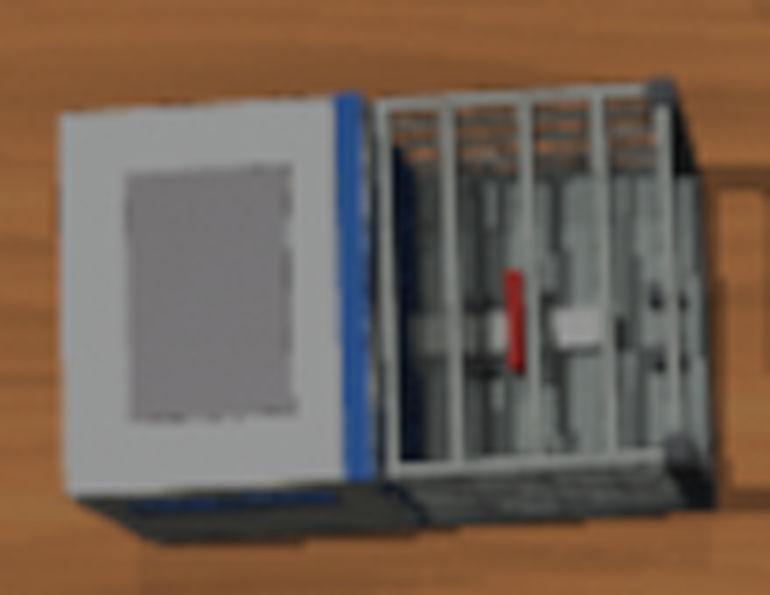

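View pics/c_rest_s.png

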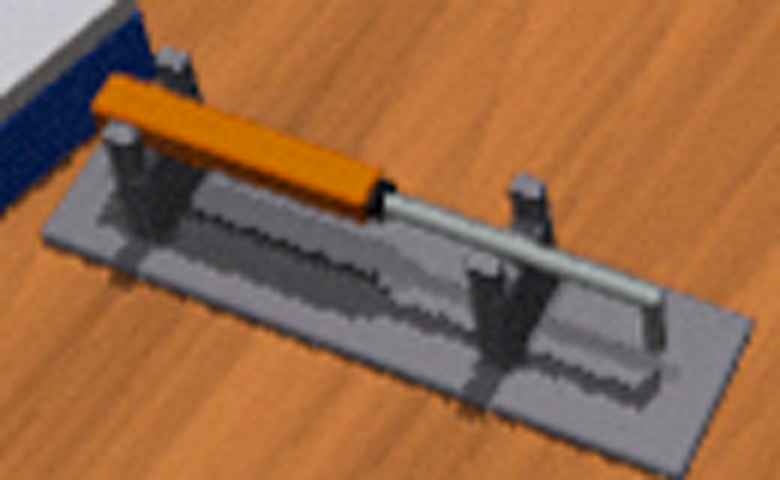

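View pics/c_ch_s.png

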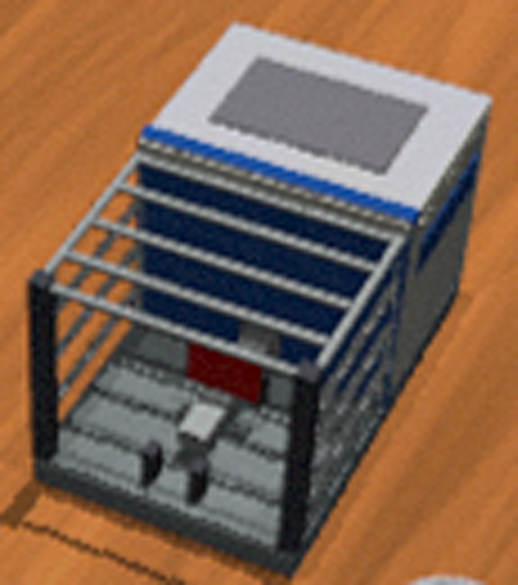

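```bash
cat >> h.py <<'E'
from scipy.optimize import least_squares
CAM={}
def cam(n):
    if n not in CAM: CAM[n]=bot.capture(n)
    return CAM[n]
def proj(c,P):
    P=np.atleast_2d(P); q=P@c['world_to_cam'][:3,:3].T+c['world_to_cam'][:3,3]
    return np.c_[c['cx']+c['fx']*q[:,0]/-q[:,2], c['cy']-c['fy']*q[:,1]/-q[:,2]]
def ray(c,uv,z):
    M=c['world_to_cam']; R=M[:3,:3];o=-R.T@M[:3,3]
    d=R.T@np.array([(uv[0]-c['cx'])/c['fx'],-(uv[1]-c['cy'])/c['fy'],-1]); return o+d*(z-o[2])/d[2]
def W(p,P):
    P=np.atleast_2d(P)/1000.; a=p[2]; R=np.array([[np.cos(a),-np.sin(a),0],[np.sin(a),np.cos(a),0],[0,0,1]])
    return P@R.T+[p[0],p[1],0]
def fit(obs,p0):  # obs: list (cam, uv, model mm)
    def f(p): return np.concatenate([(proj(c,W(p,m))[0]-uv) for c,uv,m in obs])
    r=least_squares(f,p0,loss='soft_l1'); return r.x,f(r.x).reshape(-1,2)
E
cat > meas.py <<'E'
from h import *
t=cam('top');s=cam('scene')
def T(c,o,k): return lambda u,v:((u+.5)/k-.5+o[0],(v+.5)/k-.5+o[1])
rt=T(t,(295,150),6);rs=T(s,(125,240),6);ct=T(t,(125,135),7);cs=T(s,(245,85),4.5)
rod=[(t,rt(232,478),(-65,0,69)),(t,rt(195,263),(50,0,69)),(t,rt(153,66),(164,0,62)),
(s,rs(107,90),(-65,0,69)),(s,rs(660,292),(164,0,64)),(s,rs(655,350),(160,0,24)),
(s,rs(147.5,94),(-48,0,76)),(s,rs(507.5,225),(100,0,76))]
p,r=fit(rod,[.68,-.24,.15]);print('rod',p,np.degrees(p[2]));print(r.round(1))
ch=[(t,ct(60,115),(135,-85,162)),(t,ct(68,497),(135,85,162)),(t,ct(660,90),(-129,-79,158)),(t,ct(682,445),(-129,79,158)),
(s,cs(237,25),(135,85,162)),(s,cs(492,98),(135,-85,162)),(s,cs(40,280),(-129,79,158)),(s,cs(312,372),(-129,-79,158)),
(s,cs(35,482),(-135,85,0)),(s,cs(290,578),(-135,-85,0))]
q,r=fit(ch,[.72,.15,1.5]);print('ch',q,np.degrees(q[2]));print(r.round(1))
b=[(t,ct(512,272),(0,-23,75)),(t,ct(514,371),(0,23,75)),(s,cs(188,343),(-4,23,75)),(s,cs(262,375),(-4,-23,75))]
a=q[2]
for c,uv,m in b:
    P=ray(c,uv,.075); d=P[:2]-q[:2]; print('tab',P, (d@[np.cos(a),np.sin(a)],d@[-np.sin(a),np.cos(a)]))
E
python3 meas.py
```

```text
rod [ 0.46037322 -0.28865627  0.14519799] 8.319231868949323
[[-0.1 -0.5]
 [-0.6 -0.3]
 [-0.4 -1.4]
 [-0.8 -0.3]
 [ 0.6  0.9]
 [ 0.6  0.3]
 [-1.6 -0.5]
 [-1.7 -0.8]]
ch [0.55628427 0.17909107 1.61926966] 92.77731769700355
[[-1.  -0.5]
 [-1.1  0. ]
 [-0.  -0.1]
 [-0.6  0.2]
 [-1.1 -0.7]
 [ 0.3 -0.2]
 [ 0.1  0.9]
 [-0.9  1. ]
 [-0.8  0.2]
 [ 0.6  1.1]]
tab [0.5787653  0.12858736 0.075     ] (np.float64(-0.05153368954141115), np.float64(-0.02000749850154962))
tab [0.53270829 0.12733653 0.075     ] (np.float64(-0.05055139338698189), np.float64(0.026056023349804502))
tab [0.53678462 0.12344957 0.075     ] (np.float64(-0.054631299582137846), np.float64(0.022172817064173983))
tab [0.58642102 0.12109071 0.075     ] (np.float64(-0.05939248459398282), np.float64(-0.027290977887870417))
```

```bash
cat > go.py <<'E'
import sys; from h import *
# go.py X Y Z yaw(deg): shift in present tool axes [mm] and turn
a=[float(v) for v in sys.argv[1:5]]
s=bot.read_state(); p=s['tcp_pos']; y=np.radians(s['eef_rot'][2]); d=(np.array(a[:3])-p)*1000
print('tcp',p.round(4),'rot',s['eef_rot'].round(2),'w',round(s['width']*1000,1),'clk',s['clock'],'F',s['contact_force'].round(1),'j',s['joints'].round(0))
print('shift', round(np.cos(y)*d[0]+np.sin(y)*d[1],1), round(np.sin(y)*d[0]-np.cos(y)*d[1],1), round(-d[2],1),'turn',round((y-np.radians(a[3])+np.pi)%(2*np.pi)-np.pi,3))
E
python3 go.py .460 -.289 .2 8.3
python3 - <<'E'
from h import *
t=cam('top');s=cam('scene')
print('bottle top',ray(t,(276,115),.14)[:2],ray(s,(323,244),.14)[:2],'beaker',ray(t,(242,117),.09)[:2],ray(s,(345,224),.09)[:2],'tipbox',ray(t,(336,252),.063)[:2], ray(s,(119,247),.063)[:2])
E
python3 -m jog '[[50,40,-26.3,0,0],[50,40,-26.3,0,0],[50,40,-26.3,0,0],[50,40,-26.3,0,0],[50,40,-26.3,0,0],[50,40,-26.3,0,0],[50,40,-26.3,0,0],[50,40,-26.3,0,0]]' 60
python3 go.py .460 -.289 .12 8.3
```

```text
tcp [ 0.2416 -0.6034  0.2314] rot [180.     0.    21.82] w 85.1 clk 1.0 F [-0.7 -0.4  0.2] j [-73.   7.  95.  -0.  78.  -5.]
shift 319.7 -210.7 31.4 turn 0.236
bottle top [ 0.74783987 -0.12331462] [ 0.75003168 -0.11979272] beaker [ 0.75994267 -0.01535056] [ 0.75782576 -0.00814997] tipbox [ 0.32363762 -0.30476077] [ 0.33434455 -0.30606934]
clock: 2.1
tcp_pos: [0.4612, -0.2878, 0.2316]
eef_rot: [180.0, -0.0, 21.8]
contact_force: [0.3, -0.5, -0.1]
width: 0.0498
tcp [ 0.4612 -0.2878  0.2316] rot [ 1.7997e+02 -2.0000e-02  2.1810e+01] w 49.8 clk 2.1 F [ 0.3 -0.5 -0.1] j [-38.  -6. 108.   0.  78.  31.]
shift -1.5 0.7 111.6 turn 0.236
```

```bash
python3 -m jog '[[50,0,0,35,0.118],[50,0,0,35,0.118],[50,0,0,35,0],[50,0,0,15,0],[50,0,0,0,0]]'
python3 go.py .460 -.289 .041 8.3
python3 - <<'E'
from h import *
for n in('top','scene'):
    c=snap(n,n+'1'); 
    im=c['img'][:,:,::-1]; x,y,w,h=(285,140,90,110) if n=='top' else (125,220,150,100)
    cv2.imwrite(f'pics/{n}1c.png',cv2.resize(im[y:y+h,x:x+w],None,fx=5,fy=5,interpolation=cv2.INTER_CUBIC))
E
```

```text
clock: 2.72
tcp_pos: [0.46, -0.2889, 0.1106]
eef_rot: [-179.9, 0.1, 8.3]
contact_force: [0.3, -0.4, 0.4]
width: 0.0502
tcp [ 0.46   -0.2889  0.1106] rot [-1.7992e+02  8.0000e-02  8.2900e+00] w 50.2 clk 2.725 F [ 0.3 -0.4  0.4] j [-38.  -0. 114.   0.  66.  44.]
shift 0.0 0.1 69.6 turn -0.0
```

View pics/top1c.png

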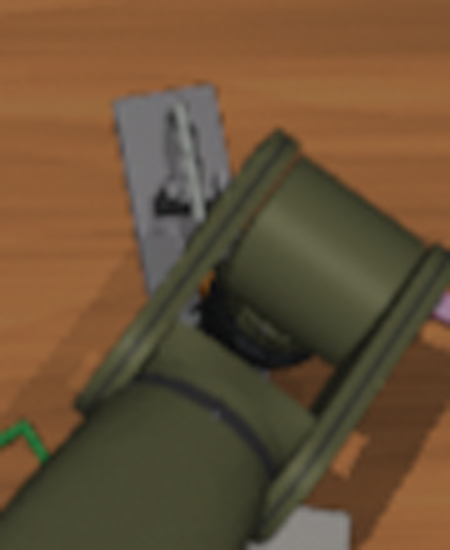

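View pics/scene1c.png

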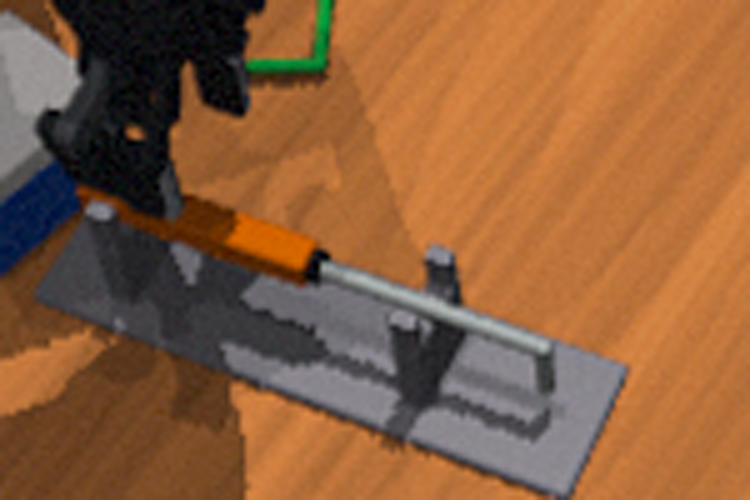

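The two fingertips straddle the orange handle (near one at crop (170,205), far one at (240,105)). The alignment looks right, so I'll descend.

```bash
python3 -m jog '[[50,0,0,25,0],[50,0,0,25,0],[50,0,0,15,0],[50,0,0,4,0],[50,0,0,0,0]]'
python3 go.py .460 -.289 .041 8.3
python3 -m jog '[[0,0,0,0,0],[0,0,0,0,0],[0,0,0,0,0],[0,0,0,0,0],[0,0,0,0,0],[0,0,0,0,0]]' 80
python3 - <<'E'
from h import *
for n in('scene',):
    c=snap(n,n+'2'); 
    im=c['img'][:,:,::-1]; x,y,w,h=(125,220,150,100)
    cv2.imwrite(f'pics/{n}2c.png',cv2.resize(im[y:y+h,x:x+w],None,fx=5,fy=5,interpolation=cv2.INTER_CUBIC))
E
```

```text
clock: 3.45
tcp_pos: [0.461, -0.2896, 0.0432]
eef_rot: [179.9, -0.1, 8.3]
contact_force: [1.2, 0.1, 0.3]
width: 0.0501
tcp [ 0.461  -0.2896  0.0432] rot [ 1.7995e+02 -5.0000e-02  8.3000e+00] w 50.1 clk 3.45 F [1.2 0.1 0.3] j [-38.   5. 116.  -0.  59.  44.]
shift -0.9 -0.7 2.2 turn -0.0
clock: 4.2
tcp_pos: [0.4611, -0.2898, 0.0435]
eef_rot: [179.9, -0.1, 8.3]
contact_force: [-0.4, -0.5, 5.9]
width: 0.0164
```

View pics/scene2c.png

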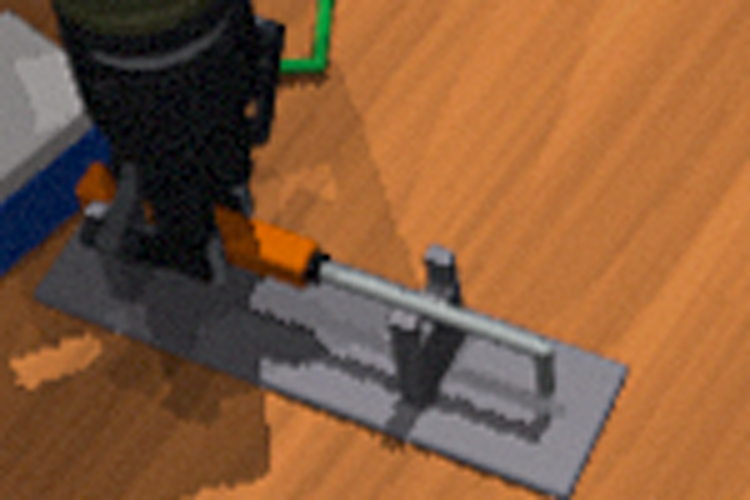

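Gripped (opening 16.4 mm), with the rod unmoved. Lifting straight up.

```bash
python3 -m jog '[[0,0,0,-6,0],[0,0,0,-14,0],[0,0,0,-20,0],[0,0,0,-25,0],[0,0,0,-25,0],[0,0,0,-25,0],[0,0,0,-20,0],[0,0,0,-10,0]]' 80
python3 go.py .5719 -.1406 .19 92.8
python3 - <<'E'
from h import *
for n in('scene','top'):
    c=snap(n,n+'3')
E
```

```text
clock: 5.25
tcp_pos: [0.4609, -0.2896, 0.1895]
eef_rot: [179.9, -0.1, 8.3]
contact_force: [-0.9, -0.5, -2.0]
width: 0.0169
tcp [ 0.4609 -0.2896  0.1895] rot [ 1.7989e+02 -1.1000e-01  8.3000e+00] w 16.9 clk 5.25 F [-0.9 -0.5 -2. ] j [-38.  -5. 111.  -0.  74.  44.]
shift 131.3 -131.4 -0.5 turn -1.475
```

View pics/scene3.png

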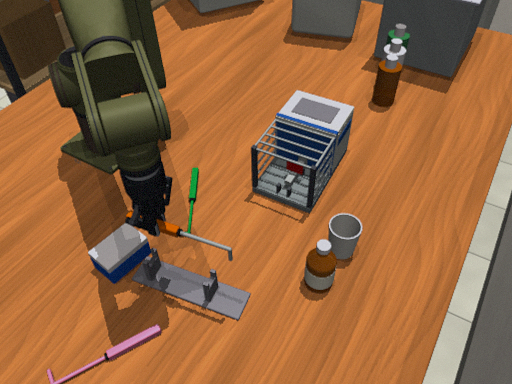

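The rod is lifted clear and level, with its hook at (231,255). Now I'll turn it towards the mouth.

```bash
python3 -m jog '[[0,0,0,0,-0.08],[0,0,0,0,-0.15],[0,0,0,0,-0.18],[0,0,0,0,-0.18],[0,0,0,0,-0.18],[0,0,0,0,-0.18],[0,0,0,0,-0.18],[0,0,0,0,-0.18]]' 80
python3 -m jog '[[0,0,0,0,-0.12],[0,0,0,0,-0.045],[0,0,0,0,0]]'
python3 go.py .5719 -.1406 .19 92.8
```

```text
clock: 6.35
tcp_pos: [0.4598, -0.2887, 0.1857]
eef_rot: [-179.9, -0.1, 83.7]
contact_force: [-0.3, -0.1, -2.3]
width: 0.0167
clock: 6.72
tcp_pos: [0.4599, -0.2887, 0.1859]
eef_rot: [-179.9, -0.1, 92.8]
contact_force: [0.9, -0.3, -2.2]
width: 0.0164
tcp [ 0.4599 -0.2887  0.1859] rot [-1.799e+02 -9.000e-02  9.277e+01] w 16.4 clk 6.725 F [ 0.9 -0.3 -2.2] j [-38.  -5. 111.   0.  74. -41.]
shift 142.6 119.1 -4.1 turn -0.0
```

```bash
python3 -m jog '[[0,8,10,0,0],[0,16,20,0,0],[0,20,25,0,0],[0,20,25,0,0],[0,20,20,0,0],[0,16,12,0,0],[0,10,7,0,0],[0,0,0,0,0]]'
python3 go.py .5719 -.1406 .12 92.8
python3 - <<'E'
from h import *
for n in('scene','top'):
    c=snap(n,n+'4'); im=c['img'][:,:,::-1]; x,y,w,h=(130,110,200,150) if n=='top' else (170,80,200,150)
    cv2.imwrite(f'pics/{n}4c.png',cv2.resize(im[y:y+h,x:x+w],None,fx=4,fy=4,interpolation=cv2.INTER_CUBIC))
E
```

```text
clock: 7.72
tcp_pos: [0.574, -0.1729, 0.1872]
eef_rot: [-180.0, 0.0, 92.9]
contact_force: [0.4, -0.7, -2.3]
width: 0.0164
tcp [ 0.574  -0.1729  0.1872] rot [-1.7997e+02  1.0000e-02  9.2860e+01] w 16.4 clk 7.725 F [ 0.4 -0.7 -2.3] j [-22.   3. 104.  -0.  74. -25.]
shift 32.4 -0.5 67.2 turn 0.001
```

View pics/scene4c.png

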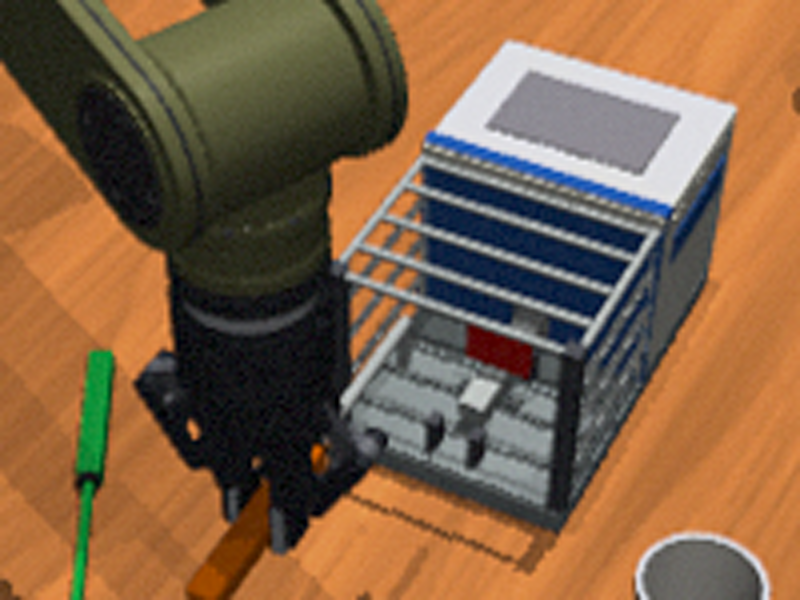

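View pics/top4c.png

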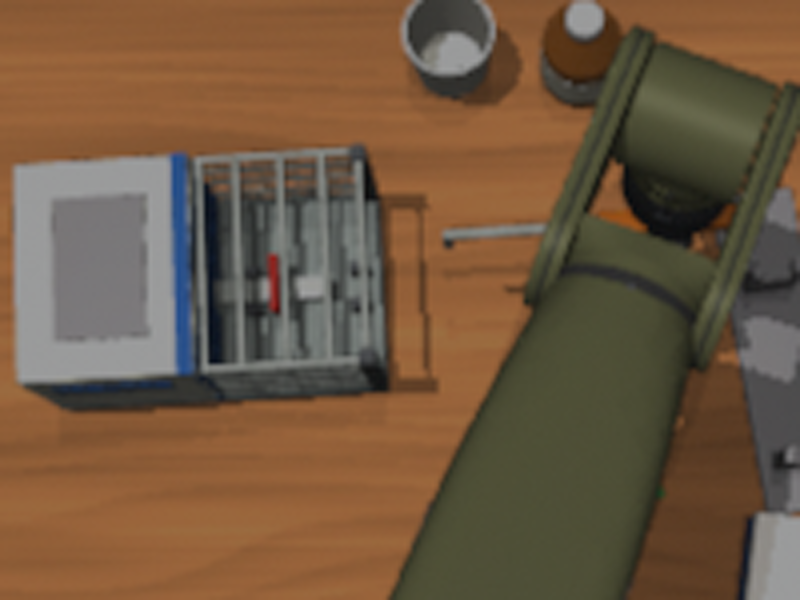

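```bash
python3 -m jog '[[0,0,0,12,0],[0,0,0,20,0],[0,0,0,20,0],[0,0,0,14,0],[0,0,0,7.5,0],[0,0,0,0,0]]'
python3 go.py .5719 -.1406 .1135 92.8
python3 - <<'E'
from h import *
t=cam('top'); st=bot.read_state(); p=st['tcp_pos']; 
P=ray(t,(0,0),.13)
for n in('top',):
    c=snap(n,n+'5'); im=c['img'][:,:,::-1]; x,y,w,h=(130,110,200,150)
    im=cv2.resize(im[y:y+h,x:x+w],None,fx=4,fy=4,interpolation=cv2.INTER_CUBIC)
    def dot(P,col):
        u,v=proj(c,P)[0]; cv2.circle(im,(int((u-x+.5)*4-.5),int((v-y+.5)*4-.5)),3,col,-1)
    q=np.array([.55628,.17909,1.61927])
    for X in range(-300,-20,40): dot(W(q,(X,0,134))[0],(0,255,0))   # axis line at rod top height
    dot(W([p[0],p[1],np.radians(92.8)],(164,0,134))[0],(255,0,0))
    dot(W(q,(-50,0,75))[0],(255,255,0))
    cv2.imwrite(f'pics/{n}5c.png',im)
E
```

```text
clock: 8.57
tcp_pos: [0.5736, -0.1733, 0.113]
eef_rot: [-179.9, -0.0, 92.8]
contact_force: [0.6, -0.1, -1.6]
width: 0.0168
tcp [ 0.5736 -0.1733  0.113 ] rot [-1.7994e+02 -3.0000e-02  9.2810e+01] w 16.8 clk 8.575 F [ 0.6 -0.1 -1.6] j [-22.   7. 107.  -0.  66. -25.]
shift 32.8 -0.1 -0.5 turn 0.0
```

View pics/top5c.png

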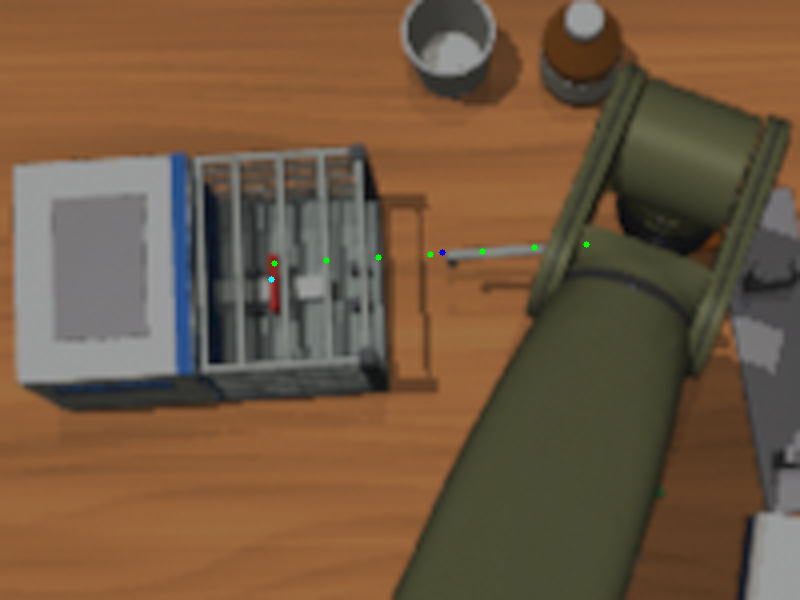

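```bash
python3 -m jog '[[0,10,0,0,0],[0,18,0,0,0],[0,20,0,0,0],[0,20,0,0,0],[0,16,0,0,0],[0,10,0,0,0],[0,6,0,0,0],[0,0,0,0,0]]'
cat > look.py <<'E'
import sys; from h import *
k=sys.argv[1]
for n in('top','scene'):
    c=snap(n,n+k); im=c['img'][:,:,::-1]; x,y,w,h=(130,130,150,100) if n=='top' else (230,80,140,130)
    cv2.imwrite(f'pics/{n}{k}c.png',cv2.resize(im[y:y+h,x:x+w],None,fx=4.5,fy=4.5,interpolation=cv2.INTER_CUBIC))
E
python3 look.py 6
```

```text
clock: 9.68
tcp_pos: [0.569, -0.0734, 0.1138]
eef_rot: [-180.0, 0.0, 92.8]
contact_force: [-0.4, -0.6, -1.6]
width: 0.0165
```

View pics/top6c.png

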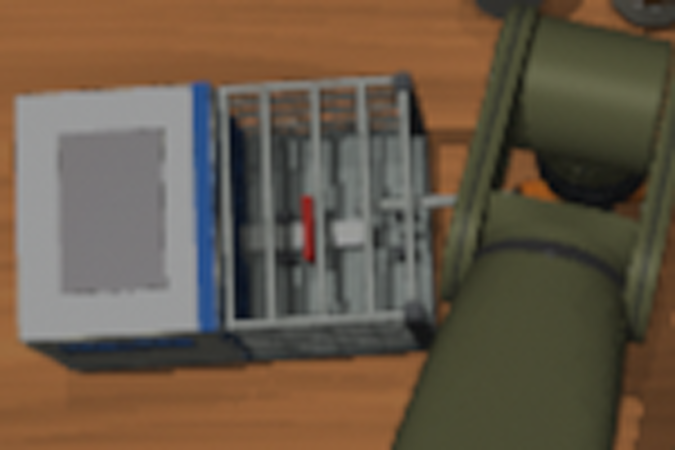

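View pics/scene6c.png

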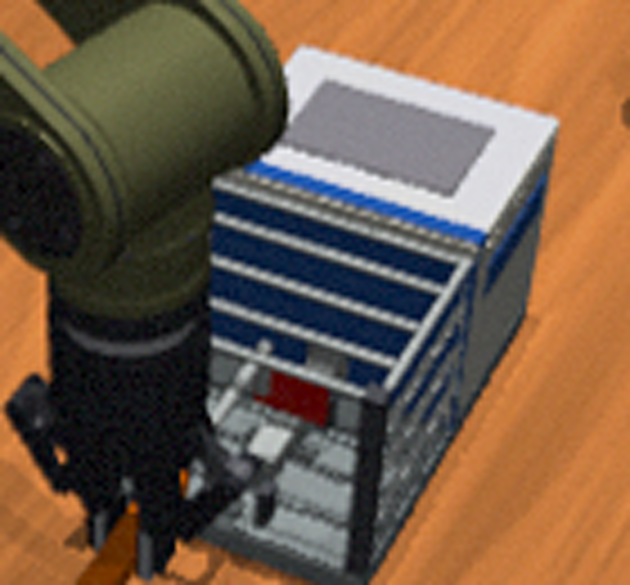

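The shank has passed under the first roof wire (top crop (390,203)) with no contact force. I'll go on over the tab.

```bash
python3 -m jog '[[0,8,0,0,0],[0,14,0,0,0],[0,16,0,0,0],[0,14,0,0,0],[0,8,0,0,0],[0,3,0,0,0],[0,0,0,0,0]]'
python3 look.py 7
```

```text
clock: 10.65
tcp_pos: [0.5659, -0.0106, 0.1138]
eef_rot: [180.0, 0.0, 92.8]
contact_force: [-0.0, 0.2, -1.7]
width: 0.0168
```

View pics/top7c.png

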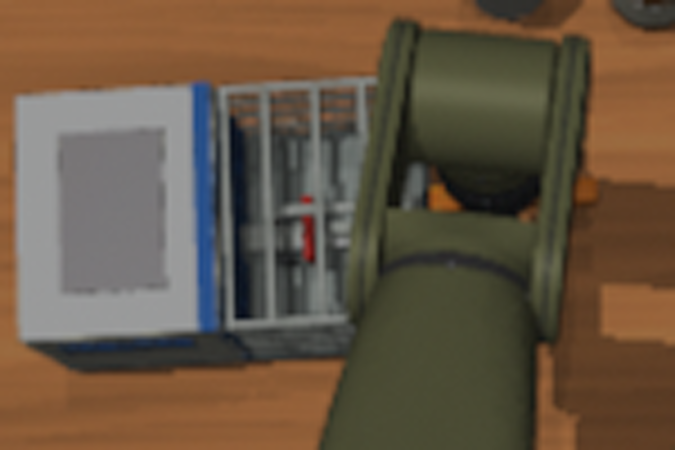

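View pics/scene7c.png

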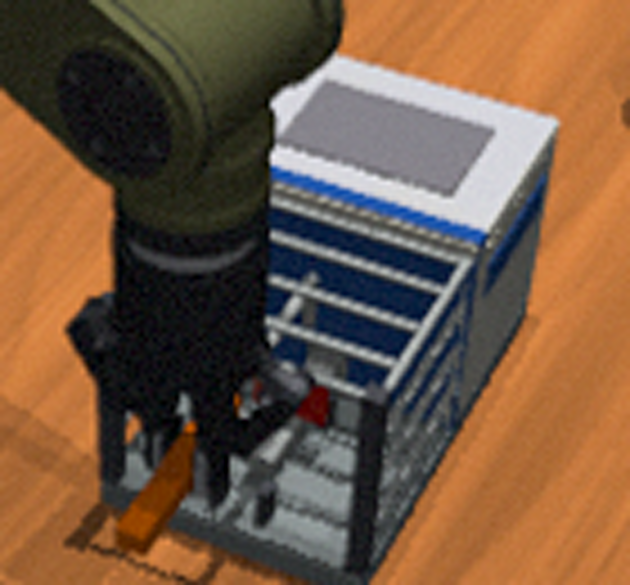

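```bash
python3 - <<'E'
from h import *
q=np.array([.55628,.17909,1.61927]);a=q[2]
def chm(P): d=P[:2]-q[:2]; return (d@[np.cos(a),np.sin(a)]*1000).round(1),(d@[-np.sin(a),np.cos(a)]*1000).round(1)
t=cam('top');s=cam('scene')
print('tip top',chm(ray(t,(130+277/4.5,130+211/4.5),.132)),'scene',chm(ray(s,(230+313/4.5,80+277/4.5),.134)))
print('tcp',chm(bot.read_state()['tcp_pos']))
print('tab',chm(ray(t,(130+308/4.5,130+229/4.5),.075)))
E
```

```text
tip top (np.float64(-38.8), np.float64(2.2)) scene (np.float64(-31.5), np.float64(-1.9))
tcp (np.float64(-190.4), np.float64(-0.5))
tab (np.float64(-52.9), np.float64(4.5))
```

```bash
python3 -m jog '[[0,4,0,0,0],[0,3,0,0,0],[0,0,0,0,0],[0,0,0,6,0],[0,0,0,8,0],[0,0,0,8,0],[0,0,0,8,0]]'
python3 -m jog '[[0,0,0,5,0],[0,0,0,3,0],[0,0,0,0,0]]'
python3 look.py 8
```

```text
clock: 11.72
tcp_pos: [0.5653, -0.0037, 0.0829]
eef_rot: [-180.0, -0.0, 92.8]
contact_force: [0.1, -0.3, -2.5]
width: 0.0169
clock: 12.1
tcp_pos: [0.5655, -0.0037, 0.0757]
eef_rot: [-180.0, -0.0, 92.8]
contact_force: [-0.4, -0.8, -2.5]
width: 0.0164
```

View pics/top8c.png

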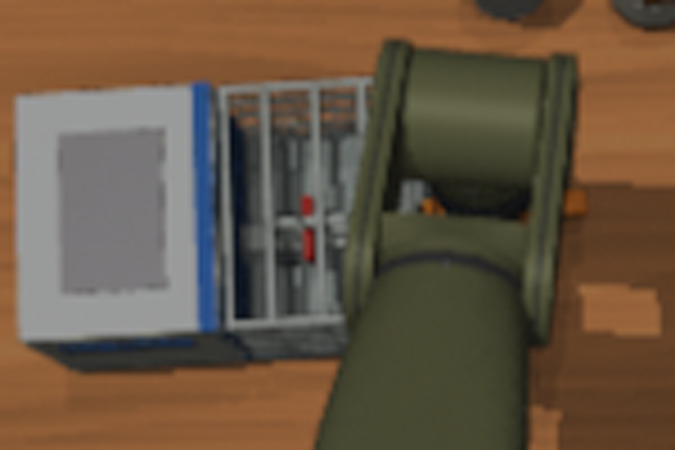

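View pics/scene8c.png

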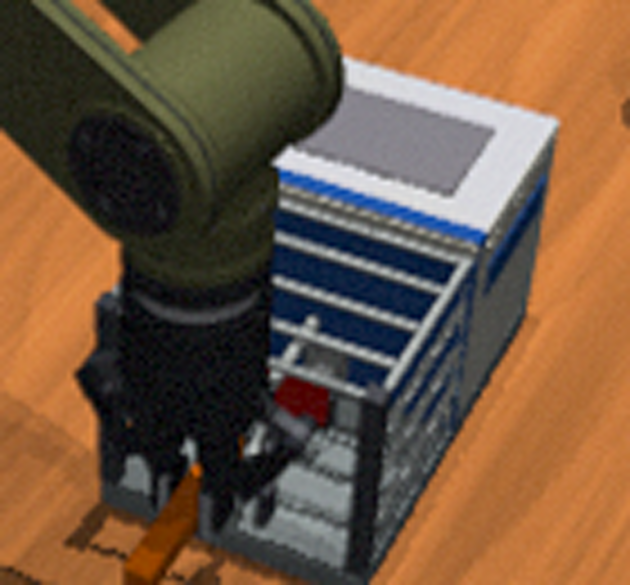

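The shank crosses the middle of the tab (top crop (308,220)) with its tip behind it, and there is no contact. Now I'll pull.

```bash
python3 -m jog '[[0,-4,0,0,0],[0,-5,0,0,0],[0,-5,0,0,0],[0,-5,0,0,0],[0,-5,0,0,0]]' 100
python3 -m jog '[[0,-5,0,0,0],[0,-5,0,0,0],[0,-5,0,0,0]]'
python3 -m jog '[[0,-5,0,0,0],[0,-5,0,0,0]]'
python3 -m jog '[[0,0,0,0,0]]'
python3 look.py 9
```

```text
clock: 12.82
tcp_pos: [0.5663, -0.0263, 0.0753]
eef_rot: [-180.0, -0.2, 92.7]
contact_force: [0.1, 7.6, -3.2]
width: 0.0163
clock: 13.2
tcp_pos: [0.5671, -0.041, 0.0752]
eef_rot: [-180.0, -0.2, 92.8]
contact_force: [0.0, 7.2, -2.6]
width: 0.016
clock: 13.45
tcp_pos: [0.5675, -0.0509, 0.0752]
eef_rot: [-180.0, -0.2, 92.8]
contact_force: [-0.2, 7.4, -2.8]
width: 0.0163
clock: 13.58
tcp_pos: [0.5678, -0.0527, 0.0755]
eef_rot: [-180.0, -0.0, 92.8]
contact_force: [-0.1, 0.6, -2.1]
width: 0.016
```

View pics/top9c.png

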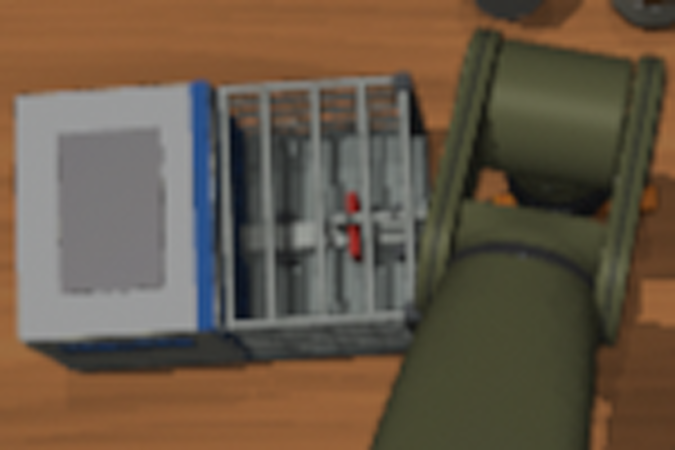

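View pics/scene9c.png

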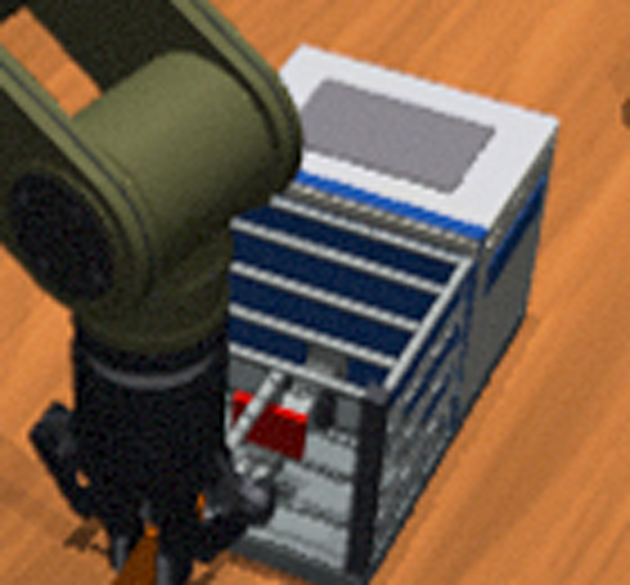

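The tab has moved about 31 mm (308→355 px). I'll keep pulling to the stop and watch the force.

```bash
python3 -m jog '[[0,-4,0,0,0],[0,-4,0,0,0],[0,-4,0,0,0]]'
for i in 1 ; do python3 -m jog '[[0,-2,0,0,0]]'; done
python3 -m jog '[[0,-2,0,0,0]]'
```

```text
clock: 14.05
tcp_pos: [0.5685, -0.0649, 0.0758]
eef_rot: [-180.0, -0.0, 92.8]
contact_force: [0.8, 0.9, -1.7]
width: 0.016
clock: 14.18
tcp_pos: [0.5686, -0.067, 0.0758]
eef_rot: [-180.0, 0.0, 92.8]
contact_force: [-0.6, 0.2, -1.4]
width: 0.016
clock: 14.3
tcp_pos: [0.5687, -0.0688, 0.0758]
eef_rot: [-180.0, -0.0, 92.8]
contact_force: [-0.1, 0.5, -2.7]
width: 0.0165
```

```bash
python3 look.py 10
```

```text
(no output)
```

View pics/top10c.png

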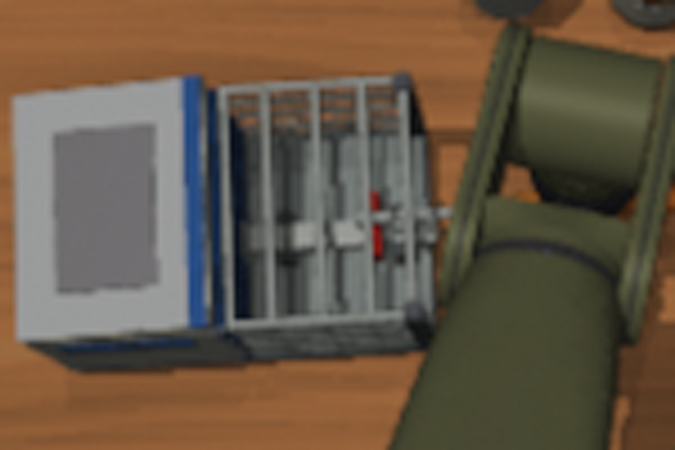

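View pics/scene10c.png

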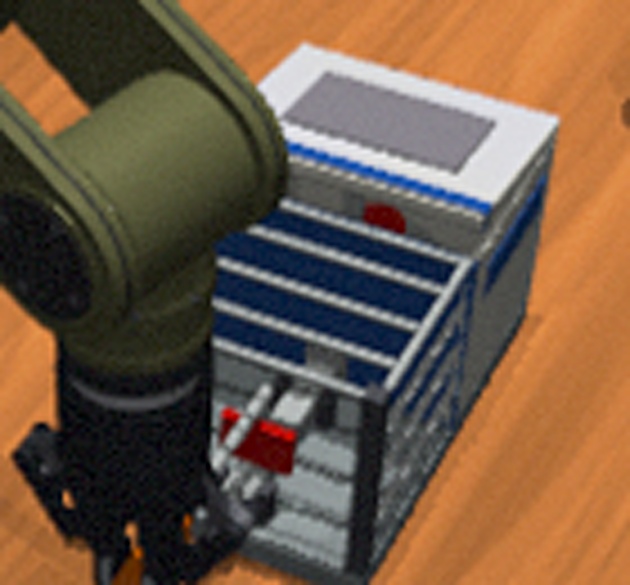

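The lid is springing up, a red sample shows under it at scene crop (385,218), and the tab is at about 46 mm. I'll continue gently to the end stop.

```bash
python3 -m jog '[[0,-2,0,0,0],[0,-1,0,0,0]]'
python3 -m jog '[[0,-1.5,0,0,0]]'
python3 -m jog '[[0,-1.5,0,0,0]]'
python3 -m jog '[[0,-1.5,0,0,0]]'
```

```text
clock: 14.65
tcp_pos: [0.5689, -0.0712, 0.0757]
eef_rot: [-180.0, -0.1, 92.8]
contact_force: [-0.1, 2.7, -2.6]
width: 0.0162
clock: 14.78
tcp_pos: [0.5686, -0.0716, 0.0754]
eef_rot: [-180.0, -0.2, 92.8]
contact_force: [0.1, 9.0, -2.5]
width: 0.016
clock: 14.9
tcp_pos: [0.5684, -0.0718, 0.0749]
eef_rot: [-179.9, -0.4, 92.7]
contact_force: [1.2, 14.0, -5.5]
width: 0.0166
clock: 15.02
tcp_pos: [0.5682, -0.0719, 0.0745]
eef_rot: [-179.9, -0.5, 92.7]
contact_force: [0.3, 19.4, -4.9]
width: 0.0163
```

The TCP stalls at y = −0.072 while the force climbs to 19 N, so this is the end stop. I'll check, then ease off.

```bash
python3 -m jog '[[0,5,0,0,0],[0,4,0,0,0],[0,0,0,0,0]]' ; python3 look.py 11
python3 - <<'E'
from h import *
q=np.array([.55628,.17909,1.61927]);a=q[2]
for k in('8','9','10','11'):
    im=cv2.imread(f'pics/top{k}.png')[130:230,130:280].astype(int); m=(im[:,:,2]>110)&(im[:,:,1]<60)&(im[:,:,0]<60); v,u=np.nonzero(m)
    P=ray(cam('top'),(130+u.mean(),130+v.mean()),.075); d=P[:2]-q[:2]; print(k,len(u),(d@[np.cos(a),np.sin(a)]*1000).round(1))
E
```

```text
clock: 15.4
tcp_pos: [0.5689, -0.0674, 0.0761]
eef_rot: [180.0, 0.0, 92.8]
contact_force: [-0.6, -0.4, -2.1]
width: 0.0162
8 13 -51.0
9 14 -84.3
10 11 -100.2
11 18 -100.9
```

View pics/scene11c.png

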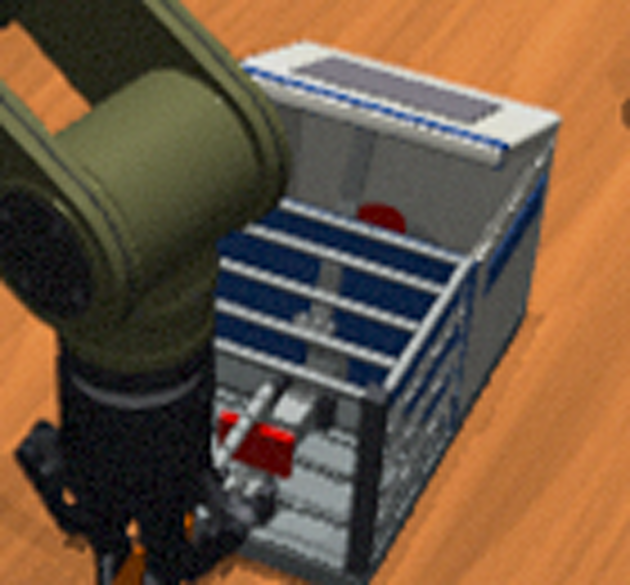

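View pics/top11c.png

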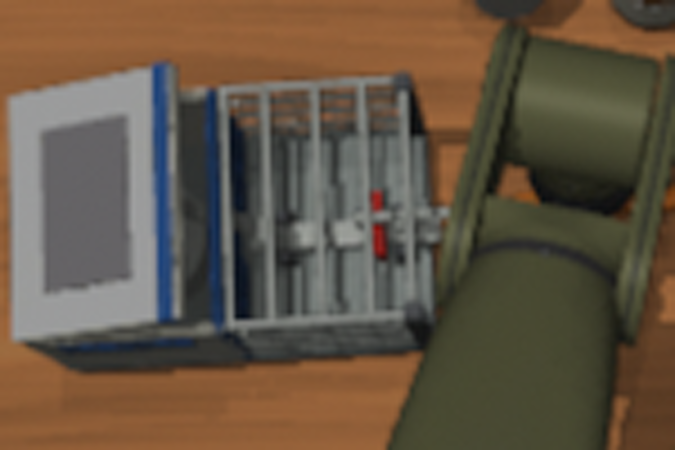

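The lid is fully open and the tab stands at chamber x ≈ −101 mm, which is the end stop. Now I'll lift the hook clear and withdraw.

```bash
python3 -m jog '[[0,4,0,0,0],[0,0,0,0,0],[0,0,0,-8,0],[0,0,0,-10,0],[0,0,0,-10,0],[0,0,0,-7,0],[0,0,0,-3,0],[0,0,0,0,0]]'
python3 look.py 12
```

```text
clock: 16.55
tcp_pos: [0.5686, -0.0632, 0.1141]
eef_rot: [180.0, 0.0, 92.8]
contact_force: [0.1, 0.1, -1.8]
width: 0.0164
```

View pics/scene12c.png

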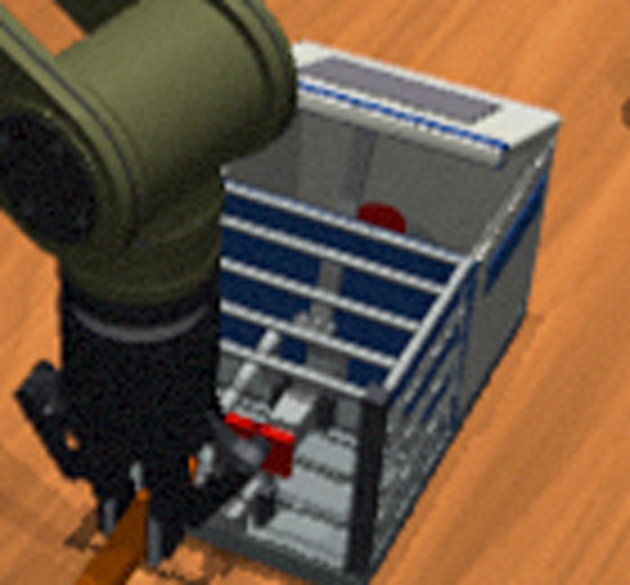

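```bash
python3 -m jog '[[0,-8,0,0,0],[0,-14,0,0,0],[0,-18,0,0,0],[0,-22,0,0,0],[0,-22,0,0,0],[0,-22,0,0,0],[0,-14,0,0,0],[0,-8,0,0,0]]'
python3 -m jog '[[0,0,0,-12,0],[0,0,0,-20,0],[0,0,0,-20,0],[0,0,0,-14,0],[0,0,0,-8,0],[0,0,0,0,0]]'
python3 look.py 13
python3 go.py .461 -.2897 .19 8.3
```

```text
clock: 17.65
tcp_pos: [0.5748, -0.192, 0.1138]
eef_rot: [-180.0, -0.0, 92.8]
contact_force: [-0.4, -0.1, -1.3]
width: 0.0165
clock: 18.4
tcp_pos: [0.5751, -0.191, 0.1887]
eef_rot: [179.9, 0.0, 92.8]
contact_force: [0.8, -0.1, -2.0]
width: 0.0158
tcp [ 0.5744 -0.1908  0.1871] rot [-1.7994e+02 -3.0000e-02  9.2810e+01] w 16.5 clk 18.5 F [ 0.  -0.6 -2.6] j [-23.   3. 103.   0.  74. -26.]
shift -93.3 -118.1 -2.9 turn 1.475
```

View pics/top13.png

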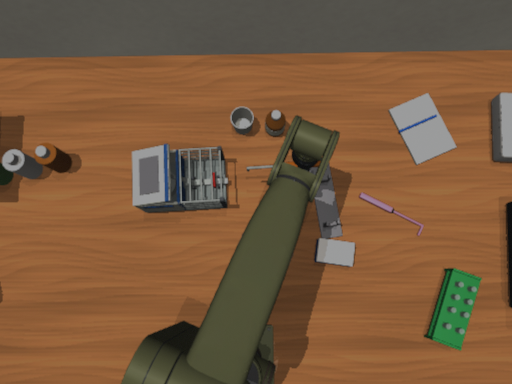

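View pics/scene13.png

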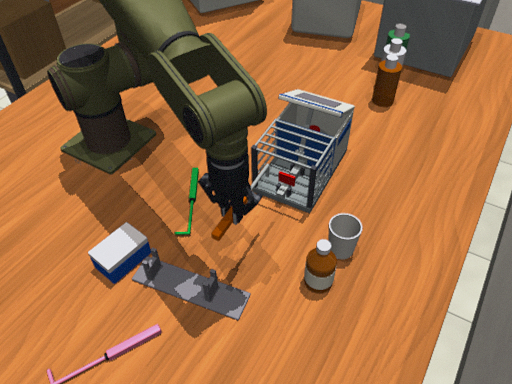

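The rod is out, the lid is open and the tab sits near the mouth. The bottle, beaker and tip box stand undisturbed. Heading back to the rest.

```bash
python3 -m jog '[[0,-8,-10,0,0],[0,-14,-18,0,0],[0,-18,-22,0,0],[0,-18,-22,0,0],[0,-16,-20,0,0],[0,-11,-16,0,0],[0,-8,-10,0,0],[0,0,0,0,0]]'
python3 -m jog '[[0,0,0,0,0.08],[0,0,0,0,0.15],[0,0,0,0,0.18],[0,0,0,0,0.18],[0,0,0,0,0.18],[0,0,0,0,0.18],[0,0,0,0,0.18],[0,0,0,0,0.18]]'
python3 -m jog '[[0,0,0,0,0.12],[0,0,0,0,0.045],[0,0,0,0,0],[0,0,0,0,0]]'
python3 go.py .461 -.2897 .12 8.3
```

```text
clock: 19.5
tcp_pos: [0.4609, -0.2901, 0.1878]
eef_rot: [180.0, -0.0, 92.7]
contact_force: [-0.7, -0.1, -1.9]
width: 0.0162
clock: 20.5
tcp_pos: [0.4621, -0.289, 0.1878]
eef_rot: [-180.0, -0.0, 17.5]
contact_force: [-0.0, -0.1, -2.0]
width: 0.0164
clock: 21.0
tcp_pos: [0.4618, -0.2893, 0.1878]
eef_rot: [-180.0, -0.0, 8.4]
contact_force: [0.4, -0.3, -1.6]
width: 0.0156
tcp [ 0.4618 -0.2893  0.1878] rot [-179.99   -0.      8.37] w 15.6 clk 21.0 F [ 0.4 -0.3 -1.6] j [-38.  -4. 111.   0.  74.  44.]
shift -0.8 0.3 67.8 turn 0.001
```

```bash
python3 -m jog '[[0,-0.5,0.3,15,0],[0,0,0,20,0],[0,0,0,15,0],[0,0,0,0,0]]'
python3 - <<'E'
from h import *
c=snap('scene','scene14'); x,y,w,h=(110,200,150,115)
im=[cv2.imread(f'pics/scene{k}.png')[y:y+h,x:x+w] for k in(3,14)]
cv2.imwrite('pics/cmp14.png',cv2.resize(im[1],None,fx=5,fy=5,interpolation=cv2.INTER_CUBIC))
c=snap('top','top14'); cv2.imwrite('pics/top14c.png',cv2.resize(c['img'][140:250,285:375,::-1],None,fx=5,fy=5,interpolation=cv2.INTER_CUBIC))
E
python3 go.py .461 -.2897 .0434 8.3
```

```text
clock: 21.5
tcp_pos: [0.4596, -0.289, 0.135]
eef_rot: [-179.8, 0.2, 8.3]
contact_force: [0.8, -0.2, -1.9]
width: 0.0157
tcp [ 0.461  -0.29    0.1375] rot [-1.7998e+02  2.0000e-02  8.3000e+00] w 16.3 clk 21.6 F [ 0.6  0.4 -1.4] j [-38.  -2. 113.   0.  69.  44.]
shift 0.1 -0.3 94.1 turn -0.0
```

View pics/cmp14.png

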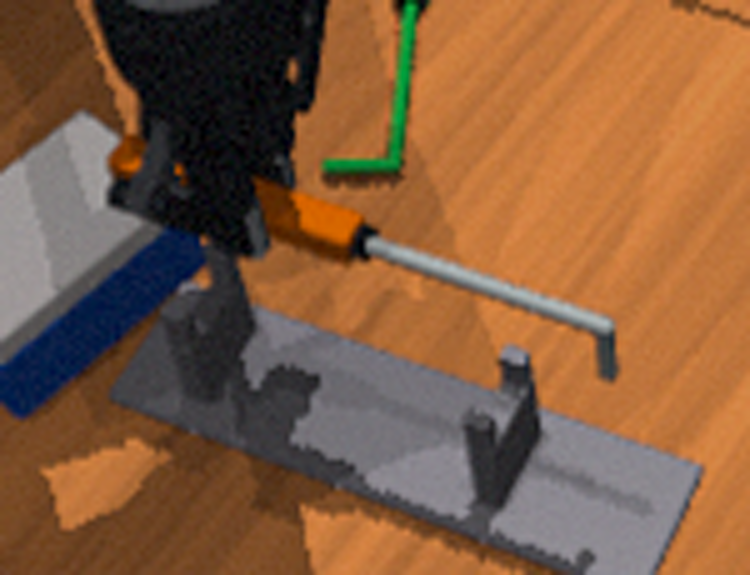

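View pics/top14c.png

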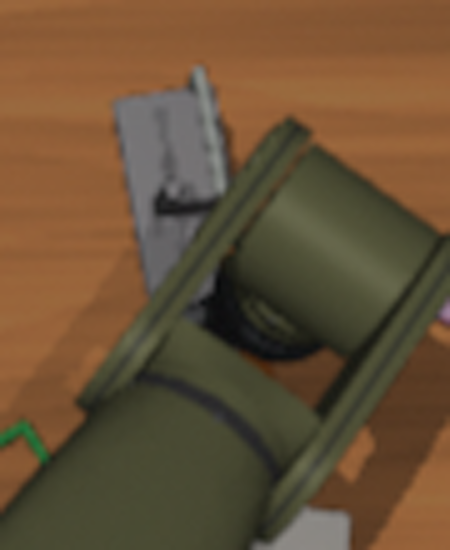

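```bash
python3 - <<'E'
from h import *
p=[.46037,-.28866,.14520]; dz=94
t=cam('top');s=cam('scene')
for x in(164,100,50): print(x,'rest',proj(t,W(p,(x,0,62)))[0].round(1),'now pred',proj(t,W(p,(x,0,62+dz)))[0].round(1),'scene pred',proj(s,W(p,(x,0,62+dz)))[0].round(1))
print('tip',proj(s,W(p,(160,0,24+dz)))[0])
print('seen top tip',285+200/5,140+70/5,' shank mid',285+219/5,140+175/5,' scene tip top',110+612/5,200+322/5,'hook',110+607/5,200+377/5,'handle front',110+368/5,200+240/5)
E
```

```text
164 rest [319.7 159.2] now pred [323.5 151.9] scene pred [233.  264.6]
100 rest [323.3 178.3] now pred [327.4 172.2] scene pred [203.9 254.6]
50 rest [326.2 193.5] now pred [330.5 188.2] scene pred [181.9 246.9]
tip [232.16576392 274.55379723]
seen top tip 325.0 154.0  shank mid 328.8 175.0  scene tip top 232.4 264.4 hook 231.4 275.4 handle front 183.6 248.0
```

The held rod matches the prediction to about 1 px in both views, so it hasn't shifted in the grip. Lowering it into the forks.

```bash
python3 -m jog '[[0,0,0,12,0],[0,0,0,18,0],[0,0,0,18,0],[0,0,0,18,0],[0,0,0,12,0],[0,0,0,7,0],[0,0,0,3,0],[0,0,0,0,0]]'
python3 -m jog '[[0,0,0,3,0],[0,0,0,0,0]]'
python3 -m jog '[[0,0,0,1.5,0],[0,0,0,0,0]]'
python3 - <<'E'
from h import *
for n,(x,y,w,h) in dict(scene=(110,200,150,115),top=(285,140,90,110)).items():
    c=snap(n,n+'15'); cv2.imwrite(f'pics/{n}15c.png',cv2.resize(c['img'][y:y+h,x:x+w,::-1],None,fx=5,fy=5,interpolation=cv2.INTER_CUBIC))
E
```

```text
clock: 22.7
tcp_pos: [0.4613, -0.2902, 0.0501]
eef_rot: [180.0, -0.0, 8.3]
contact_force: [0.1, 0.4, -1.9]
width: 0.0162
clock: 22.95
tcp_pos: [0.4611, -0.29, 0.047]
eef_rot: [180.0, -0.0, 8.3]
contact_force: [-0.0, -0.1, -3.0]
width: 0.0163
clock: 23.2
tcp_pos: [0.4609, -0.29, 0.0453]
eef_rot: [-180.0, 0.0, 8.3]
contact_force: [-0.0, 0.2, -1.7]
width: 0.0162
```

View pics/scene15c.png

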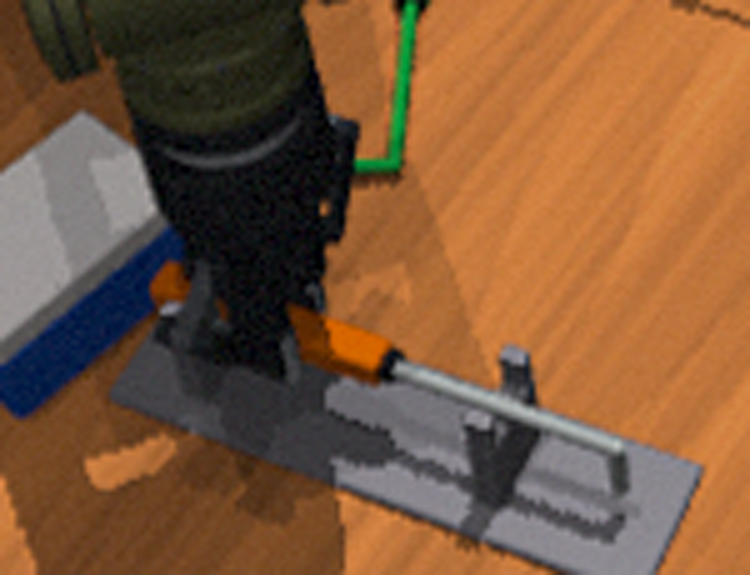

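View pics/top15c.png

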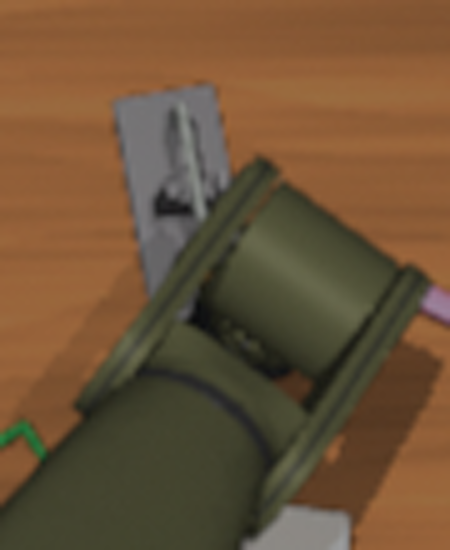

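Shank and handle are between their prongs. I'll go down the last 2 mm until the forks take the load.

```bash
python3 -m jog '[[0,0,0,1,0],[0,0,0,0,0]]'
python3 -m jog '[[0,0,0,1,0],[0,0,0,0,0]]'
python3 -m jog '[[0,0,0,0.7,0],[0,0,0,0,0]]'
```

```text
clock: 23.55
tcp_pos: [0.461, -0.29, 0.0442]
eef_rot: [-180.0, 0.0, 8.3]
contact_force: [-1.1, -0.9, -1.7]
width: 0.016
clock: 23.8
tcp_pos: [0.4611, -0.2901, 0.0436]
eef_rot: [180.0, -0.0, 8.3]
contact_force: [-0.2, 1.2, 0.6]
width: 0.0162
clock: 24.05
tcp_pos: [0.4612, -0.2901, 0.0436]
eef_rot: [180.0, 0.0, 8.3]
contact_force: [-3.2, 1.9, 6.2]
width: 0.0159
```

The forks have taken the load (Fz went from −1.7 to +6 N). Releasing, then going straight up.

```bash
python3 -m jog '[[0,0,0,-0.5,0],[22,0,0,0,0],[30,0,0,0,0],[40,0,0,0,0],[50,0,0,0,0],[50,0,0,0,0],[50,0,0,0,0],[50,0,0,0,0]]'
python3 -m jog '[[50,0,0,-5,0],[50,0,0,-15,0],[50,0,0,-25,0],[50,0,0,-35,0],[50,0,0,-40,0],[50,0,0,-40,0],[50,0,0,-20,0],[50,0,0,0,0]]'
python3 go.py .28 -.55 .23 8.3
```

```text
clock: 25.05
tcp_pos: [0.461, -0.29, 0.0431]
eef_rot: [180.0, 0.0, 8.3]
contact_force: [0.6, -0.6, -0.1]
width: 0.0499
clock: 26.05
tcp_pos: [0.4617, -0.2906, 0.2253]
eef_rot: [179.8, -0.2, 8.3]
contact_force: [-0.0, -0.0, -0.7]
width: 0.0498
tcp [ 0.4617 -0.2906  0.2253] rot [ 1.7984e+02 -1.6000e-01  8.3000e+00] w 49.8 clk 26.05 F [-0.  -0.  -0.7] j [-38.  -6. 108.   0.  77.  44.]
shift -217.3 230.5 -4.7 turn -0.0
```

```bash
python3 -m jog '[[50,-25,28,0,0],[50,-28,30,0,0],[50,-28,30,0,0],[50,-28,30,0,0],[50,-28,30,0,0],[50,-28,30,0,0],[50,-28,30,0,0],[50,-20,20,0,0]]'
python3 -m jog '[[50,0,0,0,0],[50,0,0,0,0]]'
python3 - <<'E'
from h import *
for n,(x,y,w,h) in dict(scene=(125,220,150,100),top=(295,150,65,95)).items():
    c=snap(n,n+'16'); cv2.imwrite(f'pics/{n}16c.png',cv2.resize(c['img'][y:y+h,x:x+w,::-1],None,fx=5 if n=='scene' else 6,fy=5 if n=='scene' else 6,interpolation=cv2.INTER_CUBIC))
E
```

```text
clock: 27.05
tcp_pos: [0.2815, -0.5465, 0.22]
eef_rot: [-179.7, 0.1, 8.2]
contact_force: [0.3, -0.1, 0.1]
width: 0.0504
clock: 27.3
tcp_pos: [0.2831, -0.5452, 0.2212]
eef_rot: [-179.8, 0.0, 8.3]
contact_force: [-0.5, 0.2, -0.8]
width: 0.05
```

View pics/scene16.png

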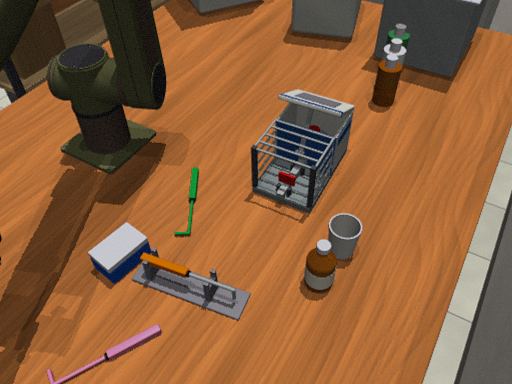

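View pics/scene16c.png

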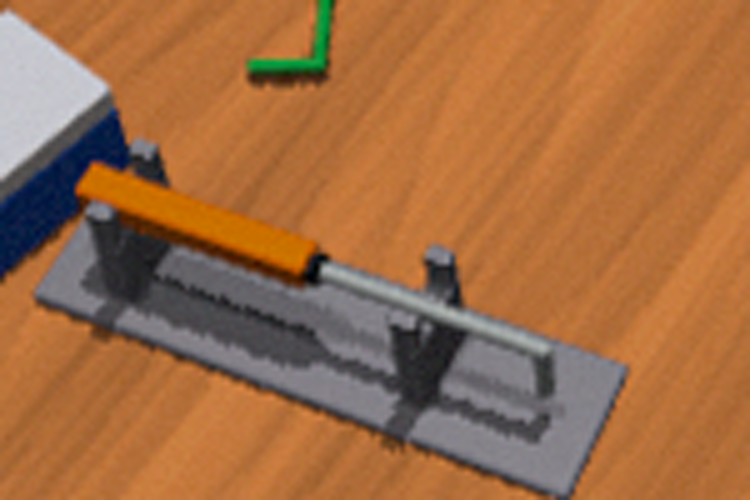

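View pics/top16c.png

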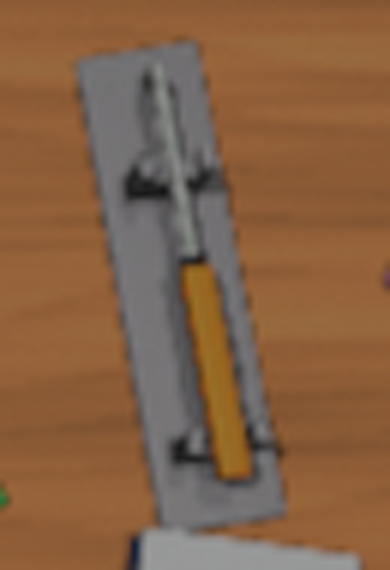

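View pics/top16.png

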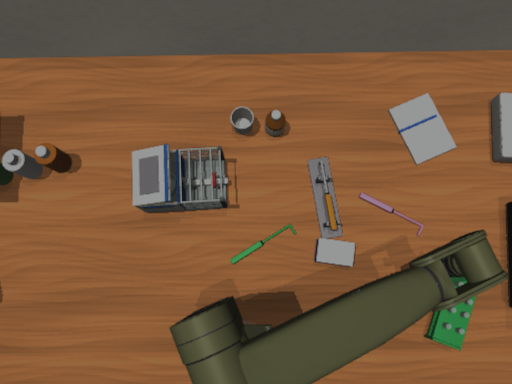

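The rod lies in both forks exactly as at the start, hook down at the same end. The lid is up, the tab is drawn and the other objects are unmoved. Handing in.

```bash
python3 - <<'E'
from cell import bot
print(bot.hand_in())
E
```

```text
the job is handed in; nothing more can be done
None
```

The bolt is drawn to its stop, the lid sprang up by itself, and the rod is back in both forks of its rest. I handed the job in at about 27.4 s of the 54 s allowed.

**What I did:** I gripped the orange rod at its handle and passed its hook through the mouth and over the red tab. I lowered the hook behind the tab, pulled the bolt out, withdrew the rod, laid it back and let go. Only the rod touched the bolt.

**Bolt:** At the end of the pull the tool stalled at y ≈ −0.072 m while the force rose to 19 N. The pictures put the tab's travel at about 50 mm (chamber x −51 to −101 mm).

**Rod and lid:** In the last pictures the lid stands open. The rod lies where it lay at the start, with its hook hanging down at the same end.

**Other objects:** The bottle, beaker and tip box show at the same pixels as before. The gripper was open and clear of everything at hand-in.

**Readings that disagreed:**
- My position estimates from the two cameras differed by up to about 7 mm, so I put the hook 7 mm deeper than first planned.
- The pulling force dropped to about 0.5 N around 30 to 46 mm of travel. A picture confirmed the tab was still moving with the hook and the lid was rising.

No check failed.

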